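# Slant an inspection lamp over a fresh casting

## Robot

A 6-joint arm with a two-finger parallel gripper is mounted at the origin on the work surface. World frame = base frame: x ahead of the robot, y to its left, z up, the work surface at z = 0. Lengths are in m, angles in rad, forces in N, time in s.
With the tool pointing down it reaches from about 0.25 to 0.725 m from the base axis. Payload 4 kg.
Tool frame: the origin (TCP) lies on the centre line of the jaws, within the pads' length; the fingertips stand 8 mm ahead of it and the grasp point (between the pads) lies 11 mm behind it; z points along the fingers, y is the line along which they close (so a half turn about z gives the same grasp; the last joint's range is limited). The gripper opens to 85 mm and grips with 20 to 120 N. Pads are 22 mm wide; open, the fingers measure 114 mm over their backs; the gripper's body (76 mm by 85 mm) begins 54 mm behind the grasp point. The pads swing forward as they close: fully open they stand 13 mm farther back than shut.
Start: joints at [-1.337, 0.241, 0.005, 1.335, 0, 1.571], TCP at [0.116, -0.486, 0.239] pointing down, gripper open.
Joint ranges: [-2.72, 2.72], [-1.05, 1.87], [-1.09, 1.28], [-1.99, 2.15], [-1.42, 1.44], [-3.14, 3.14]. Speed limits (rad/s): [2.79, 2.79, 3.14, 3.14, 3.14, 3.14].

## Interface

Orientations are given as a unit quaternion [w, x, y, z].
In Python, from rig import env gives the robot as it stands. The module is installed in compiled form; this text tells all that it offers.
- The arm moves only by the tool carry_out, never from a script. Its argument "series" is a list of rows, each a list of 6 numbers: the shift along the tool's x, y, z in mm, then the turn, a rotation vector about the tool's x, y, z in rad. A call has 1 to 10 rows; each row is the pose to reach, as a shift and turn from the pose commanded when the call began, along the tool's axes at that moment; what a row does not reach only later rows make up. A row lasts 1/8 s, in which the tool goes at most 62.5 mm and 10.7 degrees, less where a joint would pass 70% of its speed; a pose out of reach is approached as far as the arm can. A call with a gripper value outside its range is refused whole. "fingers" is the opening, from 0 (shut) to 1 (fully open), set as the call begins (left out, the last holds). The fingers move at their own pace and stop on an object; the grip force is fixed at half the most. Time passes only in rows, so rows that repeat a pose let the fingers close. It gives the time, the measured TCP pose, the force, the opening and the grip force at its end, in the units of the state.
- env.read_state(): the state, without advancing time (a new reading comes with each control period).
- env.snapshot(name): name is "scene" or "top" or "wrist"; returns (picture, depth): 384x512x3 uint8, red, green, blue; 384x512 float32, m along the optical axis (not along the pixel's ray), 0 where there is no reading.
- env.calibration(name): a dict with "fx", "fy", "cx", "cy" (pixels), "rvec" (rotation vector, rad) and "tvec" (3), from world to camera coordinates, as OpenCV has them; the wrist camera has in their place "tool_from_camera" (4x4, takes a point from camera to tool coordinates, whose origin is the TCP and whose axes are the flange's). Camera axes: x right, y down, z forward; pixel columns grow to the right and rows downward; lengths in m; the calibration is good to about 2 mm. A picture is of the moment at which its call begins: read the wrist's pose just before it. calibration takes no time and is no camera call.
- env.close_job(): hands the job in; it is judged then, once.
The state is a dict: "time": time; "q": joint angles; "qd": joint speeds; "joint_efforts": joint torques, N m; "position": TCP position; "tcp_rot": TCP orientation; "wrist_force": force on the tool from outside, world axes, zero at the start; "torque": the same for the moment, N m; "finger_gap": opening from 0.0 (shut) to 1.0 (fully open); "finger_force": force on a finger pad.
Only numpy, scipy, OpenCV 4.12 (cv2) and the standard library are available. Lean on these libraries where they do the work, as an engineer would, in place of code of your own. Each camera call takes 0.05 s, during which the arm holds its last target. There are 200 camera calls.

## Task

Lift the aluminium casting out of the open mould and set it down, not dropped, flat with its flange fully on the round glass of the black inspection base. Then draw the red inspection lamp out of its grey holder, slant it about halfway between upright and level with its lens end downwards, and aim it at the middle of the casting from roughly a hand's breadth (8 to 10 cm) away. Finish while still holding the lamp steady there, raised and touching nothing but the gripper, and leave the dial gauge, green tray and brass ring undisturbed.

Things in the scene. Friction and masses are not known exactly. Their poses are not given: they have to be found in the camera images.
- mould: open dark steel mould half, fixed block 120 x 110 x 40 mm high (blue band round its side, four brass discs on top) with a round cavity, 68 mm across and 10 mm deep, in the middle of its top face. Origin: centre of its underside, z up.
- part: loose aluminium flanged casting, about 110 g: round flange 64 mm across, 8 mm thick, with a round hub 34 mm across (24 mm blind bore) standing 26 mm above it; 34 mm in all. Starts flange down on the cavity floor, 30 mm above the table, hub 24 mm proud of the mould; grip the hub from above at any yaw. Origin: centre of the flange's underside, z up through the hub.
- part_top (a point): the middle of the casting at the top of its hub (34 mm above its origin): the point to aim the lamp at.
- stage: fixed black inspection base 160 x 160 x 40 mm high with cream strips on two sides and a round pale green glass inset, 100 mm in diameter, flush in the middle of its top. Origin: centre of its underside, z up.
- glass (a point): centre of the glass inset, on its upper surface (40 mm above the table), z up.
- holder: fixed grey block 80 x 80 x 60 mm high, with an upright round hole 33 mm in diameter and 52 mm deep (floor 8 mm above the table) in the middle of its top. Origin: centre of its underside, z up.
- lamp: loose round pen-type lamp, 130 mm long, about 120 g: black head 30 mm across for 34 mm from the lens, tapering by 42 mm to a red barrel 24 mm across; black tail cap, same width, last 12 mm. Starts lens down, loosely in the holder, lens 8 mm and tail 138 mm above the table; lifts straight out. Origin: centre of the lens; z runs from lens to tail (shines along -z).
- lamp_tail (a point): centre of the lamp's tail end, 130 mm from the lens along the lamp.
- dial_gauge: bystander: loose steel dial gauge with white face lying on the table, 56 mm in diameter, 18 mm high, stem reaching 71 mm from the centre along its x axis. Origin: underside of the dial's centre. Do not disturb.
- green_tray: bystander: loose green open tray 90 x 70 x 35 mm high. Origin: centre of its underside. Do not disturb.
- setting_ring: bystander: loose plain brass ring 52 mm in diameter, 28 mm bore, 16 mm high, lying on the table. Origin: centre of its underside. Do not disturb.
- holder_mouth (a point): centre of the mouth of the holder's hole, level with its top (60 mm above the table).

How it is judged:
On the way, in this order (a step that is already met when the one before it is completed fails the run):
1. the casting is carried down onto the glass while the fingers still hold it (horizontal distance between part and glass below 0.018 m and angle between part's own z axis and vertical below 0.12 rad and z of part in the frame of glass between -0.004 and 0.008 m and contact force between part and the fingers above 0.5 N), for 0.05 s.
2. with the casting left on the glass, the gripper has drawn the lamp's lens clear above the holder (horizontal distance between part and glass below 0.018 m and angle between part's own z axis and vertical below 0.12 rad and z of part in the frame of glass between -0.004 and 0.008 m and contact force between part and the fingers below 0.1 N and linear speed of part below 0.02 m/s and z of lamp in the frame of holder_mouth above 0.005 m and contact force between lamp and the fingers above 0.5 N and contact force between lamp and holder below 0.1 N), for 0.1 s.
At the end, for the whole second after the job is handed in: Casting flat (7 deg), released, still, within 18 mm of the glass centre. Lamp still, held by the fingers alone, lens down, 29 to 61 deg from upright, lens over 100 mm up and 45 to 160 mm from the casting's top middle along the lamp, beam line within 30 mm of it in lamp x and y (horizontal distance between part and glass below 0.018 m and angle between part's own z axis and vertical below 0.12 rad and z of part in the frame of glass between -0.004 and 0.008 m and contact force between part and the fingers below 0.1 N and linear speed of part below 0.02 m/s and contact force between lamp and the fingers above 1 N and contact force between lamp and holder below 0.1 N and contact force between lamp and stage below 0.1 N and contact force between lamp and part below 0.1 N and angle between lamp's own z axis and vertical between 0.5 and 1.07 rad and height (world z) of lamp above 0.1 m and x of part_top in the frame of lamp between -0.03 and 0.03 m and y of part_top in the frame of lamp between -0.03 and 0.03 m and z of part_top in the frame of lamp between -0.16 and -0.045 m and linear speed of lamp below 0.04 m/s); the arm keeps its last pose, push and grip.
It fails at once if the dial gauge is moved more than 20 mm (distance of dial_gauge from where it was at the start of the episode above 0.02 m).
It fails at once if the green tray is moved more than 20 mm (distance of green_tray from where it was at the start of the episode above 0.02 m).
It fails at once if the brass ring is moved more than 20 mm (distance of setting_ring from where it was at the start of the episode above 0.02 m).
It also fails if it takes over 64 s, if anything falls off the work surface, if the arm or the gripper's body presses on something with over 40 N, if the wrist force passes 120 N, or if a joint passes its speed limit or range.

## Working session

There is one attempt and no reset: what is moved stays moved. The work goes in short steps, Python scripts to look and compute and a tool call to move; the robot and the scene stay as the last step left them, time stands still between calls to the robot, and variables do not carry over. Pictures are saved under pics/ and viewed, at most 10 in all, crops included, and the job is handed in when it is done.

Besides the shell and the picture viewer there is one more tool, called after "Request:" in YAML: its name, and indented under it one key for each argument. carry_out: Moves the arm, as the interface text tells. Its arguments: {"type":"object","properties":{"series":{"type":"array"},"fingers":{"type":"number"}},"required":["series"]}

```bash
mkdir -p pics; cat > h.py <<'E'
import numpy as np, cv2
from scipy.spatial.transform import Rotation as R
from rig import env
def cam(n, st=None):
    c=env.calibration(n); K=np.array([[c['fx'],0,c['cx']],[0,c['fy'],c['cy']],[0,0,1.]])
    if 'rvec' in c:
        M=cv2.Rodrigues(np.array(c['rvec'],float))[0]; t=np.array(c['tvec'],float).ravel()
        return K,M.T,-M.T@t
    w,x,y,z=st['tcp_rot']; T=np.array(c['tool_from_camera']); A=R.from_quat([x,y,z,w]).as_matrix()
    return K,A@T[:3,:3],A@T[:3,3]+np.array(st['position'])
def onplane(C,u,v,z):
    K,M,o=C; d=M@np.linalg.inv(K)@np.array([u,v,1.]); return o+d*(z-o[2])/d[2]
def cloud(C,D):
    K,M,o=C; v,u=np.indices(D.shape); P=np.stack([(u-K[0,2])/K[0,0]*D,(v-K[1,2])/K[1,1]*D,D],-1)
    return P@M.T+o
def save(n,img): cv2.imwrite('pics/'+n+'.png',img[:,:,::-1])
E
python3 - <<'E'
from h import *
s=env.read_state(); print(s)
for n in ('scene','top'):
    p,d=env.snapshot(n); save(n+'0',p); np.savez('/tmp/'+n,p=p,d=d); C=cam(n); print(n,C[2],C[1][:,2],(d>0).mean())
E
```

```text
{'time': 0.0, 'q': array([-1.33700788e+00,  2.41407777e-01,  3.73019843e-03,  1.33518497e+00,
        6.63025476e-06,  1.57083484e+00]), 'qd': array([ 0.0012346 , -0.000266  , -0.00025584, -0.0013317 , -0.00068469,
        0.001279  ]), 'joint_efforts': array([ 2.28497277e-05, -3.72313857e+01,  2.52411354e+01,  1.69237331e-02,
        5.74030560e-05, -1.51577694e-06]), 'position': array([ 0.1156936 , -0.48580707,  0.2384178 ]), 'tcp_rot': array([-1.02644481e-03,  9.93177362e-01,  1.16609002e-01, -1.17217105e-04]), 'wrist_force': array([ 0.69530348, -0.42132966, -1.05815941]), 'torque': array([-0.02862154, -0.01756539, -0.03076595]), 'finger_force': 0.0, 'finger_gap': 1.0002666187610423}
scene [ 0.78398392 -0.37006883  0.80604661] [-0.27557726  0.46039979 -0.84385378] 0.9960886637369791
top [0.38608813 0.02379582 1.14181581] [ 0.15087404 -0.02676275 -0.98819066] 0.9958089192708334
```

View pics/top0.png

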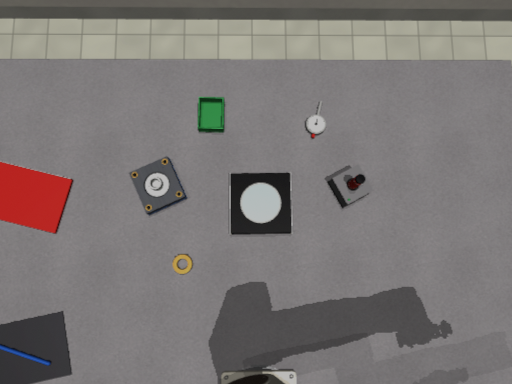

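View pics/scene0.png

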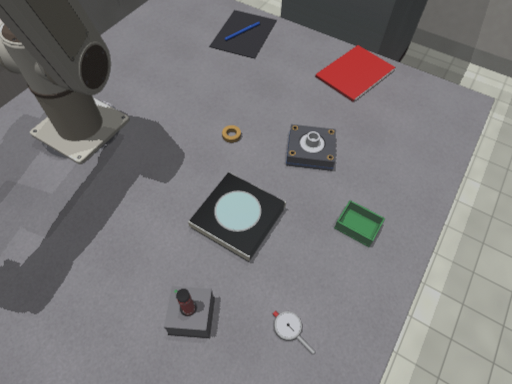

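The top view (image up = +x, left = +y) shows the mould and casting at about (157,185), the glass at (261,203) and the lamp tail at (360,180) above the holder at (349,186). The gauge is at (316,124), the tray at (211,115) and the ring at (182,264). The scene view shows the same things: mould (312,146), glass (238,211), lamp (186,300). Next I'll measure them from the depth clouds.

```bash
python3 - <<'E'
from h import *
for n in ('top','scene'):
    z=np.load('/tmp/'+n+'.npz'); p,d=z['p'],z['d']; C=cam(n); P=cloud(C,d); hsv=cv2.cvtColor(p,cv2.COLOR_RGB2HSV)
    X,Y,Z=P[...,0],P[...,1],P[...,2]; H,S,V=[hsv[...,i].astype(int) for i in range(3)]
    ok=(X>.2)&(X<.75)
    def rep(name,m,zp=None):
        m=m.astype(np.uint8); k,l,st,ce=cv2.connectedComponentsWithStats(m)
        if k<2: print(n,name,'none'); return
        i=1+np.argmax(st[1:,4]); q=P[l==i]
        c=max(cv2.findContours((l==i).astype(np.uint8),0,2)[0],key=len)
        e=cv2.fitEllipse(c) if len(c)>=5 else None
        print(n,name,len(q),'mid',np.round((q.min(0)+q.max(0))/2,4),'ext',np.round(np.ptp(q,0),3),'med',np.round(np.median(q,0),4))
        if zp is not None: print('    ray',np.round(onplane(C,*e[0],zp),4), np.round(onplane(C,*ce[i],zp),4))
    rep('glass',ok&(H>75)&(H<105)&(S>15)&(V>120)&(Z>.02),.04)
    rep('table',(abs(Z)<.01))
    rep('hub',ok&(Z>.0565)&(Z<.075)&(Y>.12),.064)
    rep('mouldtop',ok&(Z>.03)&(Z<.048)&(Y>.12)&(X>.3)&(V<130))
    rep('lamp',ok&(Z>.08)&(Y<-.08))
    rep('lamptail',ok&(Z>.13)&(Z<.15)&(Y<-.08),.138)
    rep('holdertop',ok&(Z>.05)&(Z<.068)&(Y<-.08))
    rep('ring',ok&(H>12)&(H<32)&(S>120)&(Z<.03)&(X<.4),.016)
    rep('tray',ok&(H>50)&(H<75)&(S>120))
    rep('gauge',(V>150)&(S<60)&(X>.5)&(Y<-.0)&(Y>-.15)&(Z<.05)&(Z>.008),.018)
    m=(ok&(Z>.05)&(Z<.068)&(Y<-.08)).astype(np.uint8)
    q=P[m>0][:,:2].astype(np.float32); print('holder rect',cv2.minAreaRect(q))
E
```

```text
top glass none
top table 153753 mid [ 5.023e-01 -1.300e-02  1.000e-04] ext [0.898 1.477 0.02 ] med [ 0.4572 -0.015  -0.001 ]
top hub 72 mid [0.5769 0.2639 0.0626] ext [0.032 0.032 0.012] med [0.5779 0.2631 0.0619]
    ray [0.5767 0.2628 0.064 ] [0.5768 0.2632 0.064 ]
top mouldtop 1374 mid [0.5781 0.2622 0.0376] ext [0.153 0.146 0.015] med [0.5752 0.2623 0.0386]
top lamp 135 mid [ 0.5715 -0.2513  0.1109] ext [0.024 0.023 0.061] med [ 0.5684 -0.2475  0.1349]
top lamptail 77 mid [ 0.5722 -0.2517  0.1363] ext [0.023 0.023 0.01 ] med [ 0.5709 -0.2508  0.1367]
    ray [ 0.5709 -0.2508  0.138 ] [ 0.5709 -0.2511  0.138 ]
top holdertop 762 mid [ 0.5725 -0.2521  0.0589] ext [0.107 0.105 0.018] med [ 0.5665 -0.2459  0.059 ]
top ring 212 mid [0.3701 0.1988 0.0083] ext [0.05  0.05  0.026] med [0.3689 0.1979 0.0144]
    ray [0.37   0.1969 0.016 ] [0.3699 0.1972 0.016 ]
top tray 151 mid [0.7401 0.1239 0.0183] ext [0.019 0.068 0.04 ] med [0.7333 0.1255 0.0269]
top gauge 610 mid [ 0.5405 -0.0308  0.0392] ext [0.079 0.061 0.012] med [ 0.536  -0.0268  0.0396]
    ray [ 0.5378 -0.0211  0.018 ] [ 0.5396 
[... 756 characters left out ...]
mptail 152 mid [ 0.5723 -0.2495  0.1352] ext [0.023 0.023 0.01 ] med [ 0.573  -0.2501  0.1373]
    ray [ 0.5733 -0.2502  0.138 ] [ 0.5733 -0.2502  0.138 ]
scene holdertop 1443 mid [ 0.5723 -0.2492  0.0586] ext [0.106 0.107 0.017] med [ 0.5791 -0.2568  0.0594]
scene ring 142 mid [0.3698 0.1969 0.0124] ext [0.047 0.048 0.015] med [0.3684 0.1953 0.0146]
    ray [0.3705 0.1946 0.016 ] [0.3704 0.1948 0.016 ]
scene tray none
scene gauge 704 mid [ 0.5397 -0.0305  0.0404] ext [0.079 0.061 0.009] med [ 0.5352 -0.0271  0.0403]
    ray [ 0.5271 -0.0174  0.018 ] [ 0.5293 -0.0179  0.018 ]
holder rect ((0.571738064289093, -0.2492808848619461), (0.08054722845554352, 0.08101190626621246), 28.32479476928711)
```

Both cameras agree on hub (0.577, 0.263, top 0.064), lamp (0.572, −0.2505) and holder centre, and the heights and sizes match the given ones. Glass (0.527, −0.009) is from the scene view only. The gauge mask picked up the glass instead. I'll now compute the first move.

```bash
cat >> h.py <<'E'
def tool(az,tilt=0.,yaw=0.):
    "tool z down, tilted by tilt towards azimuth az; y radial (in tilt plane) turned by yaw about world z before"
    r=np.array([np.cos(az),np.sin(az),0]); k=np.array([0,0,1.]); z=np.sin(tilt)*r-np.cos(tilt)*k; y=np.cos(tilt)*r+np.sin(tilt)*k
    return np.stack([np.cross(y,z),y,z],1)
def rel(pos,A):
    s=env.read_state(); w,x,y,z=s['tcp_rot']; B=R.from_quat([x,y,z,w]).as_matrix()
    print('t',round(s['time'],2),'at',np.round(s['position'],4),'shift',np.round(B.T@(np.array(pos)-s['position'])*1e3,1),'turn',np.round(R.from_matrix(B.T@A).as_rotvec(),3))
E
python3 - <<'E'
from h import *
z=np.load('/tmp/top.npz'); p,d=z['p'],z['d']; C=cam('top'); P=cloud(C,d)
g=cv2.cvtColor(p,cv2.COLOR_RGB2HSV); m=(p.min(2)>140)&(abs(P[...,2]-.04)<.012)&(abs(P[...,1])<.15); q=P[m]; print('glass top',(q.min(0)+q.max(0))/2,np.ptp(q,0),onplane(C,261,203,.04))
print('gauge',onplane(C,316,124,.018))
rel([.577,.263,.13],tool(np.arctan2(.263,.577)))
E
```

```text
glass top [ 0.51580031 -0.01108142  0.03809311] [0.13857286 0.1641665  0.01571928] [ 0.52559114 -0.01099517  0.04      ]
gauge [ 0.74856733 -0.16687313  0.018     ]
t 0.1 at [ 0.1157 -0.4859  0.2385] shift [ 622.3 -621.4  109.7] turn [-1.000e-03 -2.000e-03 -1.765e+00]
```

Request:
carry_out:
  series:
    - [20, -20, 0, 0, 0, -0.06]
    - [60, -60, 0, 0, 0, -0.17]
    - [100, -100, 0, 0, 0, -0.28]
    - [140, -140, 0, 0, 0, -0.4]
    - [180, -180, 0, 0, 0, -0.51]
    - [220, -220, 0, 0, 0, -0.62]
    - [260, -260, 0, 0, 0, -0.74]
    - [300, -300, 0, 0, 0, -0.85]
    - [340, -340, 0, 0, 0, -0.96]
    - [370, -370, 0, 0, 0, -1.05]
  fingers: 1

```text
time: 1.35
position: [0.3906, -0.0386, 0.2391]
tcp_rot: [-0.0, 0.799, 0.601, -0.0]
wrist_force: [0.6, -0.4, 1.1]
finger_gap: 1.005
finger_force: 0.0
```

```bash
python3 -c "
from h import *
rel([.577,.263,.13],tool(np.arctan2(.263,.577)))"
```

```text
t 1.35 at [ 0.3906 -0.0386  0.2391] shift [341.6  95.  109.1] turn [-0.   -0.   -0.71]
```

Request:
carry_out:
  series:
    - [40, 11, 0, 0, 0, -0.08]
    - [85, 24, 0, 0, 0, -0.17]
    - [130, 36, 0, 0, 0, -0.27]
    - [175, 49, 0, 0, 0, -0.36]
    - [220, 61, 20, 0, 0, -0.46]
    - [265, 74, 45, 0, 0, -0.55]
    - [305, 85, 75, 0, 0, -0.64]
    - [330, 92, 95, 0, 0, -0.69]
    - [341.5, 95, 109, 0, 0, -0.71]
    - [341.5, 95, 109, 0, 0, -0.71]

```text
time: 2.6
position: [0.5768, 0.2596, 0.1285]
tcp_rot: [-0.001, 0.543, 0.84, -0.002]
wrist_force: [-0.3, 0.2, -0.1]
finger_gap: 1.005
finger_force: 0.0
```

```bash
python3 - <<'E'
from h import *
rel([.577,.263,.049],tool(np.arctan2(.263,.577)))
s=env.read_state(); p,d=env.snapshot('wrist'); C=cam('wrist',s); P=cloud(C,d); save('w1',p)
Z=P[...,2]; m=((Z>.058)&(Z<.07)&(np.hypot(P[...,0]-.577,P[...,1]-.263)<.035)).astype(np.uint8); q=P[m>0]
if len(q): print(len(q),(q.min(0)+q.max(0))/2,np.ptp(q,0)); print(cv2.minEnclosingCircle(q[:,:2].astype(np.float32)))
E
```

```text
t 2.6 at [0.5768 0.2596 0.1285] shift [ 3.   1.8 79.5] turn [-0.004  0.    -0.005]
818 [0.57677857 0.26631553 0.06141479] [0.03334116 0.03302783 0.00680297]
((0.5766591429710388, 0.26602810621261597), 0.01691279746592045)
```

View pics/w1.png

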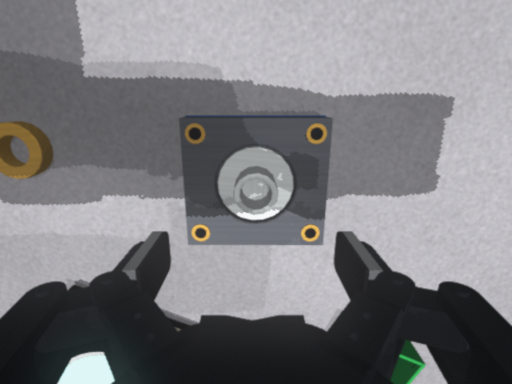

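The wrist view shows the hub centred at (256,189) between the open fingers, with nothing in the way of the descent. I'll go down and grip.

Request:
carry_out:
  series:
    - [0.5, 0.5, 20, 0, 0, 0]
    - [0.5, 0.5, 45, 0, 0, 0]
    - [0.5, 0.5, 65, 0, 0, 0]
    - [0.5, 0.5, 75, 0, 0, 0]
    - [0.5, 0.5, 80, 0, 0, 0]
    - [0.5, 0.5, 80, 0, 0, 0]

```text
time: 3.4
position: [0.5784, 0.2604, 0.051]
tcp_rot: [0.0, 0.543, 0.84, 0.0]
wrist_force: [-0.3, 0.3, -0.1]
finger_gap: 0.999
finger_force: 0.0
```

Request:
carry_out:
  series:
    - [0, 0, 0, 0, 0, 0]
    - [0, 0, 0, 0, 0, 0]
    - [0, 0, 0, 0, 0, 0]
    - [0, 0, 0, 0, 0, 0]
    - [0, 0, 0, 0, 0, 0]
    - [0, 0, 0, 0, 0, 0]
    - [0, 0, 0, 0, 0, 0]
    - [0, 0, 0, 0, 0, 0]
  fingers: 0

```text
time: 4.4
position: [0.5786, 0.2608, 0.051]
tcp_rot: [0.0, 0.543, 0.84, 0.001]
wrist_force: [0.3, 0.4, 5.4]
finger_gap: 0.369
finger_force: 60.0
```

Request:
carry_out:
  series:
    - [0, 0, -8, 0, 0, 0]
    - [0, 0, -20, 0, 0, 0]
    - [0, 0, -40, 0, 0, 0]
    - [0, 0, -60, 0, 0, 0]
    - [0, 0, -75, 0, 0, 0]
    - [0, 0, -80, 0, 0, 0]

```text
time: 5.15
position: [0.5786, 0.2608, 0.1317]
tcp_rot: [0.001, 0.543, 0.84, 0.001]
wrist_force: [0.8, 0.4, -1.2]
finger_gap: 0.371
finger_force: 59.6
```

```bash
python3 -c "
from h import *
rel([.527,-.013,.131],tool(-.02)); print(env.read_state()['wrist_force'],env.read_state()['finger_gap'])"
```

```text
t 5.15 at [0.5786 0.2608 0.1317] shift [-228.5 -159.5    0.4] turn [ 0.002 -0.     0.443]
[ 0.84423105  0.35551142 -1.24235665] 0.37076838957804603
```

Request:
carry_out:
  series:
    - [-20, -14, 0, 0, 0, 0.04]
    - [-55, -38, 0, 0, 0, 0.11]
    - [-95, -66, 0, 0, 0, 0.18]
    - [-135, -94, 0, 0, 0, 0.26]
    - [-170, -119, 0, 0, 0, 0.33]
    - [-200, -140, 0, 0, 0, 0.39]
    - [-220, -154, 0, 0, 0, 0.43]
    - [-228.5, -159.5, 0, 0, 0, 0.443]
    - [-228.5, -159.5, 0, 0, 0, 0.443]
    - [-228.5, -159.5, 0, 0, 0, 0.443]

```text
time: 6.4
position: [0.5266, -0.0124, 0.1302]
tcp_rot: [-0.0, 0.714, 0.701, 0.0]
wrist_force: [0.0, 0.0, -1.5]
finger_gap: 0.365
finger_force: 59.6
```

```bash
python3 - <<'E'
from h import *
rel([.527,-.013,.061],tool(-.02))
p,d=env.snapshot('scene'); save('s1',cv2.resize(p[100:320,120:400],(700,550)))
E
```

```text
t 6.4 at [ 0.5266 -0.0124  0.1302] shift [-0.6  0.4 69.2] turn [-0.    -0.     0.001]
```

View pics/s1.png

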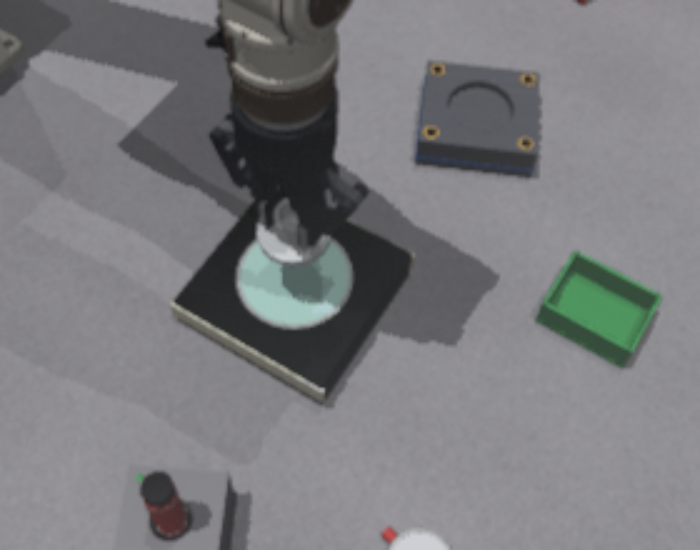

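The crop shows the casting held level at (290,240) above the glass (295,280), with the mould empty. I'll lower it and creep through the last few millimetres.

Request:
carry_out:
  series:
    - [0, 0, 15, 0, 0, 0]
    - [0, 0, 35, 0, 0, 0]
    - [0, 0, 50, 0, 0, 0]
    - [0, 0, 60, 0, 0, 0]
    - [0, 0, 64, 0, 0, 0]
    - [0, 0, 66, 0, 0, 0]
    - [0, 0, 67, 0, 0, 0]
    - [0, 0, 68, 0, 0, 0]
    - [0, 0, 68, 0, 0, 0]
    - [0, 0, 68, 0, 0, 0]

```text
time: 7.7
position: [0.5266, -0.0133, 0.0625]
tcp_rot: [0.0, 0.714, 0.7, 0.0]
wrist_force: [-0.7, -0.1, -1.8]
finger_gap: 0.369
finger_force: 59.6
```

Request:
carry_out:
  series:
    - [0, 0, 0.5, 0, 0, 0]
    - [0, 0, 1, 0, 0, 0]
    - [0, 0, 1.5, 0, 0, 0]
    - [0, 0, 1.5, 0, 0, 0]

```text
time: 8.2
position: [0.5264, -0.0133, 0.061]
tcp_rot: [0.0, 0.714, 0.7, 0.0]
wrist_force: [-1.1, -0.1, 1.0]
finger_gap: 0.367
finger_force: 59.9
```

Request:
carry_out:
  series:
    - [0, 0, 0.5, 0, 0, 0]
    - [0, 0, 0.5, 0, 0, 0]
    - [0, 0, 0.5, 0, 0, 0]

```text
time: 8.57
position: [0.5264, -0.0133, 0.061]
tcp_rot: [0.0, 0.714, 0.7, 0.0]
wrist_force: [-2.3, -0.1, 4.7]
finger_gap: 0.369
finger_force: 60.3
```

Request:
carry_out:
  series:
    - [0, 0, 0, 0, 0, 0]
    - [0, 0, 0, 0, 0, 0]
    - [0, 0, 0, 0, 0, 0]
    - [0, 0, 0, 0, 0, 0]
    - [0, 0, 0, 0, 0, 0]
    - [0, 0, 0, 0, 0, 0]
    - [0, 0, 0, 0, 0, 0]
    - [0, 0, 0, 0, 0, 0]
  fingers: 1

```text
time: 9.57
position: [0.5265, -0.0133, 0.0603]
tcp_rot: [0.0, 0.714, 0.7, 0.0]
wrist_force: [0.1, -0.5, 0.4]
finger_gap: 0.996
finger_force: 0.0
```

Request:
carry_out:
  series:
    - [0, 0, -10, 0, 0, 0]
    - [0, 0, -40, 0, 0, 0]
    - [0, 0, -80, 0, 0, 0]
    - [0, 0, -120, 0, 0, 0]
    - [0, 0, -150, 0, 0, 0]
    - [0, 0, -160, 0, 0, 0]

```text
time: 10.32
position: [0.5277, -0.0133, 0.2232]
tcp_rot: [0.002, 0.714, 0.7, 0.002]
wrist_force: [-0.0, 0.7, -0.8]
finger_gap: 0.996
finger_force: 0.0
```

```bash
python3 - <<'E'
from h import *
rel([.572,-.2505,.2],tool(np.arctan2(-.2505,.572)))
s=env.read_state(); p,d=env.snapshot('wrist'); C=cam('wrist',s); P=cloud(C,d); save('w2',p)
m=(P[...,2]>.066)&(P[...,2]<.082)&(np.hypot(P[...,0]-.527,P[...,1]+.01)<.05); q=P[m]
print(len(q),(q.min(0)+q.max(0))/2,np.ptp(q,0))
E
```

```text
t 10.32 at [ 0.5277 -0.0133  0.2232] shift [-236.3   48.9   23.4] turn [ 0.005 -0.001  0.393]
449 [ 0.52656398 -0.00764072  0.07078728] [0.03259688 0.03339916 0.00939525]
```

View pics/w2.png

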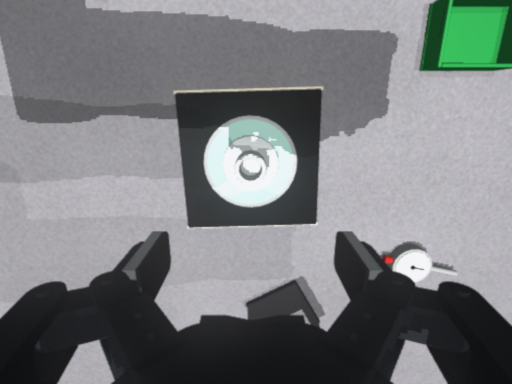

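The wrist picture shows the casting flat and central on the glass at (250,163), measured at (0.5266, −0.008). The holder is at (285,300) and the gauge at (412,267). Next I'll move over the lamp.

Request:
carry_out:
  series:
    - [-20, 4, 2, 0, 0, 0.04]
    - [-55, 11, 6, 0, 0, 0.1]
    - [-95, 20, 10, 0, 0, 0.17]
    - [-135, 28, 14, 0, 0, 0.24]
    - [-175, 36, 18, 0, 0, 0.31]
    - [-210, 44, 22, 0, 0, 0.36]
    - [-230, 48, 23, 0, 0, 0.39]
    - [-236, 49, 23, 0, 0, 0.393]
    - [-236, 49, 23, 0, 0, 0.393]
    - [-236, 49, 23, 0, 0, 0.393]

```text
time: 11.62
position: [0.5708, -0.249, 0.1976]
tcp_rot: [-0.0, 0.837, 0.548, 0.0]
wrist_force: [-0.3, 0.3, -0.1]
finger_gap: 1.002
finger_force: 0.0
```

```bash
python3 - <<'E'
from h import *
rel([.572,-.2505,.092],tool(np.arctan2(-.2505,.572)))
s=env.read_state(); p,d=env.snapshot('wrist'); C=cam('wrist',s); P=cloud(C,d)
m=(P[...,2]>.128)&(P[...,2]<.148)&(np.hypot(P[...,0]-.572,P[...,1]+.25)<.03); q=P[m]
print(len(q),(q.min(0)+q.max(0))/2,np.ptp(q,0))
E
```

```text
t 11.62 at [ 0.5708 -0.249   0.1976] shift [ -0.9   1.8 105.6] turn [-0.    -0.     0.001]
800 [ 0.57173521 -0.24957967  0.13328552] [0.02358227 0.02292605 0.01029172]
```

Request:
carry_out:
  series:
    - [-0.5, 1.5, 15, 0, 0, 0]
    - [-0.5, 1.5, 45, 0, 0, 0]
    - [-0.5, 1.5, 75, 0, 0, 0]
    - [-0.5, 1.5, 95, 0, 0, 0]
    - [-0.5, 1.5, 105, 0, 0, 0]
    - [-0.5, 1.5, 105, 0, 0, 0]

```text
time: 12.42
position: [0.5713, -0.2508, 0.0913]
tcp_rot: [-0.001, 0.837, 0.547, -0.001]
wrist_force: [0.0, 0.0, 0.9]
finger_gap: 1.001
finger_force: 0.0
```

Request:
carry_out:
  series:
    - [0, 0, 0, 0, 0, 0]
    - [0, 0, 0, 0, 0, 0]
    - [0, 0, 0, 0, 0, 0]
    - [0, 0, 0, 0, 0, 0]
    - [0, 0, 0, 0, 0, 0]
    - [0, 0, 0, 0, 0, 0]
    - [0, 0, 0, 0, 0, 0]
    - [0, 0, 0, 0, 0, 0]
  fingers: 0

```text
time: 13.42
position: [0.572, -0.2513, 0.093]
tcp_rot: [0.0, 0.837, 0.547, 0.0]
wrist_force: [-1.2, 0.3, 5.1]
finger_gap: 0.264
finger_force: 58.6
```

Request:
carry_out:
  series:
    - [0, 0, -10, 0, 0, 0]
    - [0, 0, -30, 0, 0, 0]
    - [0, 0, -55, 0, 0, 0]
    - [0, 0, -80, 0, 0, 0]
    - [0, 0, -105, 0, 0, 0]
    - [0, 0, -125, 0, 0, 0]
    - [0, 0, -140, 0, 0, 0]
    - [0, 0, -150, 0, 0, 0]
    - [0, 0, -150, 0, 0, 0]
    - [0, 0, -150, 0, 0, 0]

```text
time: 14.68
position: [0.5715, -0.2511, 0.2413]
tcp_rot: [-0.001, 0.837, 0.547, -0.0]
wrist_force: [-0.1, -0.5, -0.8]
finger_gap: 0.269
finger_force: 58.8
```

```bash
cat >>h.py <<'E'
top=np.array([.5266,-.0085,.074])
def aim(tilt,dist,off,az=np.pi/2):
    "lamp on tool axis, lens off ahead of TCP; tool z tilts from down towards az about tool y (y across tilt plane)"
    z=np.array([np.sin(tilt)*np.cos(az),np.sin(tilt)*np.sin(az),-np.cos(tilt)])
    y=np.array([np.sin(az),-np.cos(az),0]); A=np.stack([np.cross(y,z),y,z],1)
    rel(top-(dist+off)*z,A); return A
E
python3 - <<'E'
from h import *
aim(.785,.09,.085)
p,d=env.snapshot('scene'); save('s2',cv2.resize(p[160:384,60:340],(700,560)))
E
```

```text
t 14.68 at [ 0.5715 -0.2511  0.2413] shift [ 90.9 -88.8  43.7] turn [ 0.16   0.773 -0.392]
```

View pics/s2.png

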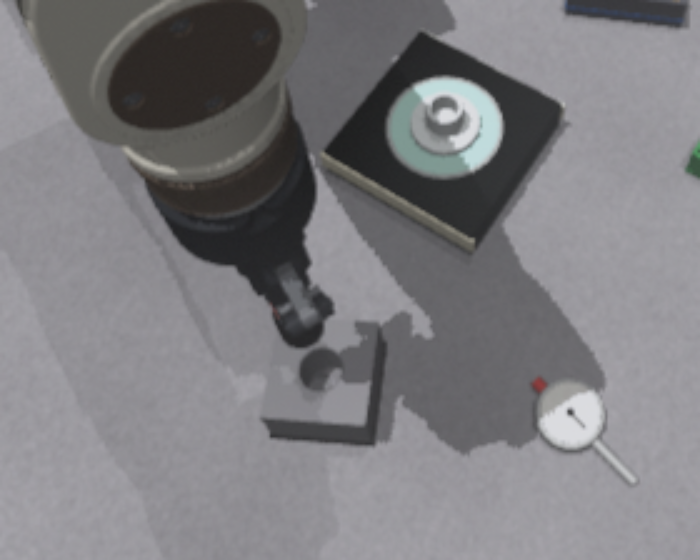

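The crop shows the lamp head at (300,325) clear of the empty holder hole at (320,370), and the casting undisturbed on the glass at (445,125). I'll slant and aim it now.

Request:
carry_out:
  series:
    - [5, -5, 0, 0.01, 0.04, -0.02]
    - [13, -13, 2, 0.025, 0.12, -0.06]
    - [25, -24, 6, 0.045, 0.21, -0.11]
    - [38, -37, 13, 0.07, 0.32, -0.16]
    - [51, -50, 21, 0.09, 0.43, -0.22]
    - [63, -62, 28, 0.11, 0.54, -0.27]
    - [75, -73, 35, 0.13, 0.64, -0.32]
    - [84, -82, 40, 0.15, 0.71, -0.36]
    - [89, -87, 43, 0.155, 0.755, -0.385]
    - [91, -89, 44, 0.16, 0.773, -0.392]

```text
time: 15.98
position: [0.5264, -0.1322, 0.1969]
tcp_rot: [-0.271, 0.653, 0.653, 0.27]
wrist_force: [-0.3, 0.3, -1.9]
finger_gap: 0.266
finger_force: 58.8
```

Request:
carry_out:
  series:
    - [0, 0, 0, 0, 0, 0]
    - [0, 0, 0, 0, 0, 0]
    - [0, 0, 0, 0, 0, 0]
    - [0, 0, 0, 0, 0, 0]

```text
time: 16.48
position: [0.527, -0.1322, 0.1987]
tcp_rot: [-0.269, 0.653, 0.654, 0.271]
wrist_force: [0.6, 1.3, -0.7]
finger_gap: 0.265
finger_force: 58.8
```

```bash
python3 - <<'E'
from h import *
aim(.785,.09,.085); s=env.read_state(); print(s['wrist_force'],s['finger_gap'],s['finger_force'],np.abs(s['qd']).max())
for n in ('scene','top'):
    p,d=env.snapshot(n); P=cloud(cam(n),d)
    # lamp: points near the expected axis, ahead of fingers
    w,x,y,z=s['tcp_rot']; A=R.from_quat([x,y,z,w]).as_matrix(); L=(P-s['position'])@A
    m=(L[...,2]>.02)&(L[...,2]<.1)&(np.hypot(L[...,0],L[...,1])<.03); q=P[m]
    Lm=L[m]; print(n,len(q),'tool-frame ext',np.round(Lm.min(0),3),np.round(Lm.max(0),3))
    for a in np.arange(.02,.1,.016):
        k=Lm[(Lm[:,2]>=a)&(Lm[:,2]<a+.016)]
        if len(k)>4: print('  z',round(a+.008,3),len(k),'x',np.round([k[:,0].min(),k[:,0].max()],4),'y',np.round([k[:,1].min(),k[:,1].max()],4))
    if n=='scene': save('s3',cv2.resize(p[120:344,100:380],(700,560)))
    g=(P[...,2]>.066)&(P[...,2]<.08)&(np.hypot(P[...,0]-.527,P[...,1]+.009)<.025); q=P[g]
    if len(q): print('hub',len(q),(q.min(0)+q.max(0))/2,np.ptp(q,0))
E
```

```text
t 16.48 at [ 0.527  -0.1322  0.1987] shift [-0.6 -0.4  0.7] turn [0.002 0.002 0.002]
[ 0.59839809  1.31379674 -0.74720245] 0.2654008048359139 58.84793758392334 0.003315913585513858
scene 249 tool-frame ext [-0.011 -0.013  0.02 ] [0.016 0.015 0.088]
  z 0.028 49 x [-0.0028  0.0133] y [-0.0066  0.0123]
  z 0.044 81 x [-0.0107  0.0157] y [-0.0134  0.0134]
  z 0.06 57 x [-0.0068  0.0159] y [-0.0126  0.0149]
  z 0.076 59 x [-0.0073  0.0161] y [-0.0115  0.0144]
hub 115 [ 0.52673606 -0.0071584   0.07136121] [0.03283478 0.03439182 0.01052141]
top 266 tool-frame ext [-0.004 -0.015  0.02 ] [0.015 0.015 0.084]
  z 0.028 56 x [-0.0023  0.0131] y [-0.0119  0.0107]
  z 0.044 78 x [-0.0025  0.0149] y [-0.0135  0.0129]
  z 0.06 67 x [-0.0021  0.0147] y [-0.015   0.0145]
  z 0.076 65 x [-0.0039  0.0153] y [-0.0149  0.014 ]
hub 73 [ 0.5269348  -0.00999562  0.07270226] [0.03150627 0.03088117 0.01145644]
```

View pics/s3.png

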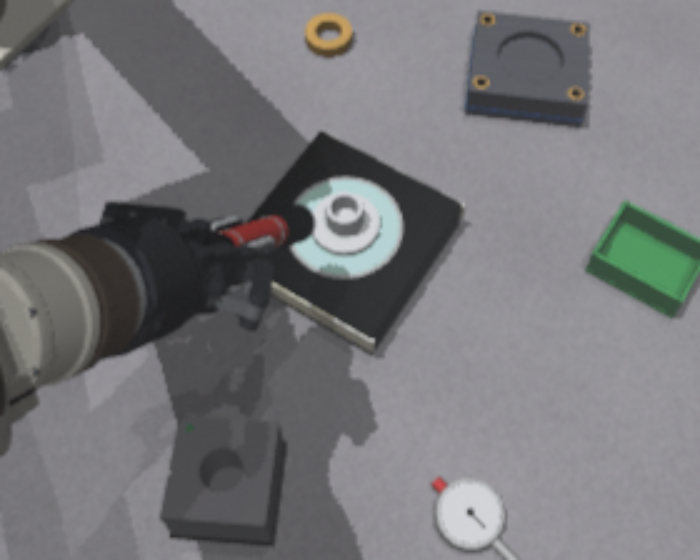

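The picture shows the lamp held on the tool axis with its head at (298,222), slanted and pointing at the casting (345,213). It is centred to within 1–2 mm, with the lens about 9 cm off. The bystanders are in place, so I'll hand in.

```bash
python3 -c "
from rig import env
print(env.close_job())"
```

```text
the job is handed in; nothing more can be done
None
```

The casting sits flat and released on the glass, and the lamp is held steady at about 45°, lens roughly 9 cm from the casting and aimed at its middle. The job was handed in at about 16.6 s; no verdict came back, but the final images showed the bystanders in place.

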